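Hold the square in the corner of the paper cutter

TASK

To check the paper cutter, take the L-shaped metal square by its wooden grip, set it flat on the cutter's board and slide it under the raised hold-down bar into the corner between the fence and the side rail, until its long leg lies flush along the fence and its short leg flush along the rail. Finish holding it there: keep gripping it and keep pressing it against both faces at once with a light, steady push, without letting go. Leave all the other things where they are.

Things in the scene. Friction and masses are not known exactly. Their poses are not given: they have to be found in the camera images.
- square: Loose aluminium square, 0.15 to 0.23 kg, starts flat on the desk, its x axis within 0.6 rad of world x. Flat triangle frame 5 mm thick: long leg 160 mm, short leg 120 mm, both 24 mm wide, and a diagonal brace carrying an upright wooden grip block, 22 mm in x by 40 mm in y, from 5 to 45 mm above the underside: grip it across the 22 mm. Origin: on the underside, below the grip's centre; z up.
- heel (a point): Outer right-angled corner (heel) of the square, on its underside, at x +50, y +95 mm from the square's origin; axes as the square's. The long leg runs from here 160 mm along -y (outer edge faces +x), the short leg 120 mm along -x (outer edge faces +y).
- corner (a point): Inner corner of the paper cutter where fence and side rail meet, on the board's top face, 30 mm above the desk. Axes are the cutter's: x points into the fence, y into the side rail, z up; with the square home, the heel is at this point and the axes agree. The board reaches from here 280 mm along -x and 275 mm along -y.
- bar (a point): Fixed hold-down bar over the board, parallel to the rail, 300 mm long; this point is the middle of its underside, 15 mm above the board. Axes as the cutter's. The bar is 18 mm wide (y), 10 mm thick and lies from 30 to 48 mm on the -y side of the corner, over the whole board; its ends stand on the fence and on a foot at the board's front end.
- fence: Polished, slippery aluminium fence (friction about 0.2), fixed across the cutter's far end: 300 mm along y, 20 mm deep, 15 mm high above the board. Origin: on the board, at the middle of the face that the square's long leg must touch (the face looks to the cutter's -x).
- rail: Polished, slippery aluminium side rail (friction about 0.2), fixed along the cutter's left side beside the blade: 280 mm along x, 15 mm thick, 15 mm high above the board. Origin: on the board, at the middle of the face that the square's short leg must touch (the face looks to the cutter's -y).
- cutter: Paper cutter, fixed to the desk: dark wooden board 300 x 300 mm, top 30 mm above the desk, with fence, rail, hold-down bar and, outside the rail, the lowered blade with a black handle sticking out to the front (top about 65 mm above the desk). Origin: on the desk under the board's centre; the corner is at x +130, y +125 mm from it. Turned up to 0.12 rad about the vertical.
- rule: Not to be used: a straight aluminium rule, 200 x 30 x 5 mm, with the same wooden grip block as the square. It lies on the desk beside the square, nearer or farther. Origin: underside centre; long along y.
- calculator: Bystander: desk calculator 150 x 85 x 14 mm, origin at its underside centre.
- jar: Bystander: clear jar, 60 mm across, 85 mm high, origin at its underside centre.
- tape: Bystander: tape roll lying flat, 76 mm across, 18 mm high, origin at its underside centre.
- gluestick: Bystander: glue stick standing up, 28 mm across, 90 mm high, origin at its underside centre.
- sharpener: Bystander: small pencil sharpener 26 x 16 x 12 mm on the cutter's board, in the front right part well away from the corner, origin at its underside centre.
Mind the look-alikes: they are no part of the job. Of the things like the square, leave any that is purple; of the rest the larger one is meant.

How it is judged:
By the outcome, as a careful person would: the job done as asked, in the order asked, and still so for the second after the job is handed in, while the arm keeps its last pose, push and grip.
It also fails if it takes over 56 s, if anything falls off the work surface, if the arm or the gripper's body presses on something with over 40 N, if the wrist force passes 120 N, or if a joint passes its speed limit or range.

ROBOT

A 6-joint arm with a two-finger parallel gripper is mounted at the origin on the work surface. World frame = base frame: x ahead of the robot, y to its left, z up, the work surface at z = 0. Lengths are in m, angles in rad, forces in N, time in s.
With the tool pointing down it reaches from about 0.4 to 0.825 m from the base axis. Payload 7 kg.
Tool frame: the origin (TCP) lies between the finger pads; the fingertips stand 19 mm ahead of it and the grasp point (between the pads) is the TCP; x points along the fingers, z is the direction in which the jaws open and shut, and the axes are right-handed (so a half turn about x gives the same grasp; the last joint's range is limited). The gripper opens to 88 mm and grips with 3 to 60 N. Pads are 19 mm wide; open, the fingers measure 130 mm over their backs; the gripper's body (78 mm by 193 mm) begins 47 mm behind the grasp point.
Start: joints at [-0.977, 0.359, 0.012, 0, -1.224, -0.288], TCP at [0.203, -0.644, 0.246] pointing down, gripper open.
Joint ranges: [-3.07, 3.07], [-1.43, 2.12], [-1.02, 1.25], [-3.03, 1.67], [-3.05, -0], [-3.03, 3.03]. Speed limits (rad/s): [2.39, 2.39, 3.01, 3.14, 3.14, 3.14].

INTERFACE

Orientations are given as a rotation vector (axis times angle).
In Python, from plant import status, cams, order gives the robot as it stands. The module is installed in compiled form; this text tells all that it offers.
- The arm moves only by the shell command python3 -m creep 'ROWS' [FORCE]. ROWS is JSON, a list of rows, each a list of 5 numbers: the closure in counts, from 0 (fully open) to 255 (shut), then the shift along the tool's x, y, z in mm, then the turn about the tool's x in degrees. A call has 1 to 12 rows; each row is the pose to reach, as a shift and turn from the pose measured when the call began, along the tool's axes at that moment; what a row does not reach only later rows make up. A row lasts 1/12 s, in which the tool goes at most 41.7 mm and 7.16 degrees, less where a joint would pass 70% of its speed; a pose out of reach is approached as far as the arm can. A call with a gripper value outside its range is refused whole. The fingers move at their own pace and stop on an object; FORCE is the grip in N (left out, the last holds). Time passes only in rows, so rows that repeat a pose let the fingers close. It gives the time, the measured TCP pose, the force and the opening at its end, in the units of the state.
- status.sense(): the state, without advancing time (a new reading comes with each control period).
- cams.read_camera(name): name is "scene" or "side" or "wrist"; returns a dict with "frame" (400x640x3 uint8, red, green, blue), "depth" (400x640 float32, m along the optical axis (not along the pixel's ray), 0 where there is no reading), "fx", "fy", "cx", "cy" (pixels), "R" (3x3) and "t" (3): a world point X has camera coordinates R X + t. Camera axes: x right, y down, z forward; pixel columns grow to the right and rows downward; lengths in m; the calibration is good to about 2 mm. A picture is of the moment at which its call begins.
- order.hand_in(): hands the job in, once; it reports no verdict.
The state is a dict: "clock": time; "joint_pos": joint angles; "joint_vel": joint speeds; "joint_efforts": joint torques, N m; "ee_pos": TCP position; "eef_rot": TCP orientation; "contact_force": force on the tool from outside, world axes, zero at the start; "moment": the same for the moment, N m; "finger_gap": finger opening in m.
Only numpy, scipy, OpenCV 4.12 (cv2) and the standard library are available. Lean on these libraries where they do the work, as an engineer would, in place of code of your own. Each camera call takes 0.05 s, during which the arm holds its last target.

## Working session

There is one attempt and no reset: what is moved stays moved. The work goes in short steps, Python scripts to look and compute and a shell command to move; the robot and the scene stay as the last step left them, time stands still between calls to the robot, and variables do not carry over. Pictures are saved under pics/ and viewed, and the job is handed in when it is done.

```bash
ls; mkdir -p pics
python3 - <<'E'
from plant import status, cams
import cv2
print(status.sense())
for n in ["scene","side","wrist"]:
    c=cams.read_camera(n); cv2.imwrite(f"pics/{n}0.png",c["frame"][:,:,::-1])
    print(n,c["fx"],c["fy"],c["cx"],c["cy"],c["R"],c["t"])
E
```

```text
pics
{'clock': 0.0, 'joint_pos': array([-9.76862329e-01,  3.59384930e-01,  1.10809404e-02, -3.47362502e-04,
       -1.22412125e+00, -2.88148837e-01]), 'joint_vel': array([-0.00099242, -0.00047667, -0.00054984,  0.00018269, -0.00211141,
       -0.00095773]), 'joint_efforts': array([-4.32962734e-04, -5.82717025e+01,  2.93055689e+01,  6.99732721e+00,
        6.94759452e-03, -1.13790884e-04]), 'ee_pos': array([ 0.20307411, -0.64325047,  0.24463405]), 'eef_rot': array([-1.42924828,  1.0478756 ,  1.43177229]), 'contact_force': array([ 0.80296049, -0.38866845,  0.32902045]), 'moment': array([0.04382704, 0.04225455, 0.02970529]), 'finger_gap': 0.08799342882056113}
scene 456.50401250165123 456.50401250165123 335.29811721304634 195.9677098738367 [[ 0.32828442  0.94451192 -0.01125041]
 [ 0.73115703 -0.26163326 -0.63004559]
 [-0.59802905  0.19860833 -0.77647665]] [-0.04678373 -0.38652456  1.73783901]
side 452.50724556791397 452.50724556791397 319.42689579973313 200.73410645988218 [[-0.98938029 -0.14531955  0.00297772]
 [-0.11542152  0.77304384 -0.62376365]
 [ 0.08834315 -0.61748316 -0.78160734]] [0.47751879 0.19831806 1.20997815]
wrist 290.9205285921727 290.9205285921727 318.2162336562781 196.59917420422624 [[-2.99828633e-01  9.53993034e-01  2.85345348e-04]
 [ 9.12806025e-01  2.86797083e-01  2.90744895e-01]
 [ 2.77286769e-01  8.74341095e-02 -9.56800567e-01]] [ 0.67550518 -0.03800215  0.38960011]
```

View pics/scene0.png

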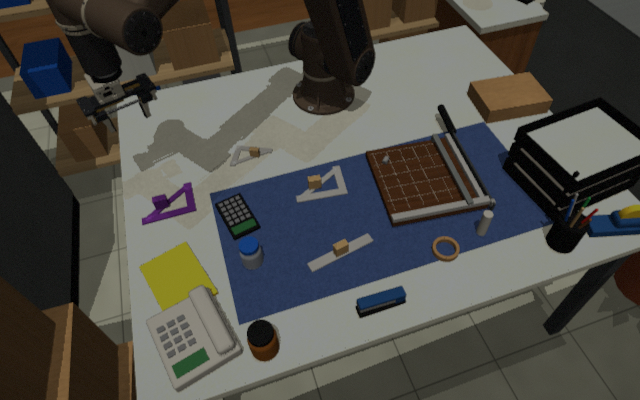

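View pics/side0.png

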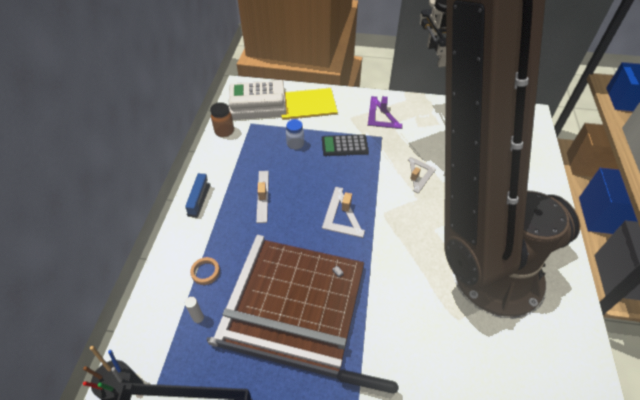

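View pics/wrist0.png

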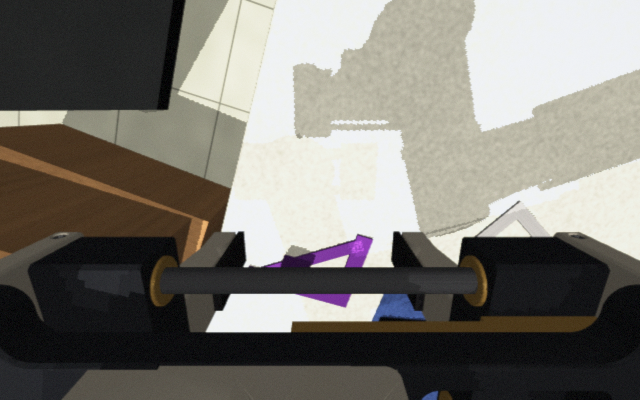

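```bash
cat > h.py <<'E'
import numpy as np, cv2
from plant import status, cams
def ray(c,u,v,z):
    R,t=np.array(c["R"]),np.array(c["t"]); o=-R.T@t
    p=np.stack([(np.asarray(u,float)-c["cx"])/c["fx"],(np.asarray(v,float)-c["cy"])/c["fy"],np.ones_like(np.asarray(u,float))],-1)
    d=p@R
    return o+d*((z-o[2])/d[...,2])[...,None]
def proj(c,X):
    q=np.asarray(X)@np.array(c["R"]).T+np.array(c["t"])
    return np.stack([c["fx"]*q[...,0]/q[...,2]+c["cx"],c["fy"]*q[...,1]/q[...,2]+c["cy"]],-1)
def topdown(c,z,x0,x1,y0,y1,s):
    # ortho image of plane z: col = (y1-y)*s, row=(x1-x)*s ; so up=+x, left=+y
    X=np.array([[x1,y1,z],[x1,y0,z],[x0,y0,z],[x0,y1,z]])
    P=proj(c,X).astype(np.float32)
    D=np.array([[0,0],[(y1-y0)*s,0],[(y1-y0)*s,(x1-x0)*s],[0,(x1-x0)*s]],np.float32)
    return cv2.warpPerspective(c["frame"],cv2.getPerspectiveTransform(P,D),(int((y1-y0)*s),int((x1-x0)*s)),flags=cv2.INTER_CUBIC)
E
python3 - <<'E'
from h import *
for n in ["scene","side"]:
    c=cams.read_camera(n); np.save(f"{n}.npy",c,allow_pickle=True)
    print(n)
    for nm,(u,v) in ({"heel":(346,198),"grip":(315,181),"corner":(488,207),"small":(254,152),"rule":(340,247)} if n=="scene" else {"heel":(364,234),"grip":(347,202),"corner":(222,337),"small":(415,174)}).items():
        print(nm,ray(c,u,v,0.045 if nm in("grip","rule","small") else 0.03 if nm=="corner" else .005).round(3), c["depth"][v,u])
s=np.load("scene.npy",allow_pickle=True).item()["frame"][120:280,270:510]
cv2.imwrite("pics/sc1.png",cv2.resize(s,None,fx=3.3,fy=3.3,interpolation=cv2.INTER_CUBIC)[:,:,::-1])
s=np.load("side.npy",allow_pickle=True).item()["frame"][160:400,180:400]
cv2.imwrite("pics/si1.png",cv2.resize(s,None,fx=2.5,fy=2.5,interpolation=cv2.INTER_CUBIC)[:,:,::-1])
E
```

```text
scene
heel [ 0.509 -0.092  0.005] 1.4138331
grip [ 0.444 -0.17   0.045] 1.4163235
corner [0.701 0.285 0.03 ] 1.3870751
small [ 0.257 -0.319  0.045] 1.518348
rule [ 0.695 -0.178  0.045] 1.2515788
side
heel [ 0.366 -0.076  0.005] 1.288256
grip [ 0.425 -0.152  0.045] 1.3043723
corner [0.674 0.285 0.03 ] 1.0530013
small [ 0.232 -0.291  0.045] 1.3887143
```

View pics/sc1.png

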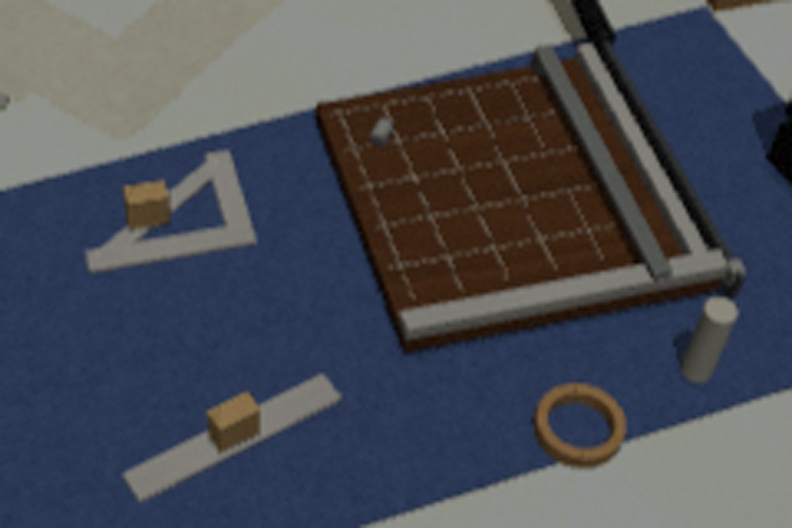

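View pics/si1.png

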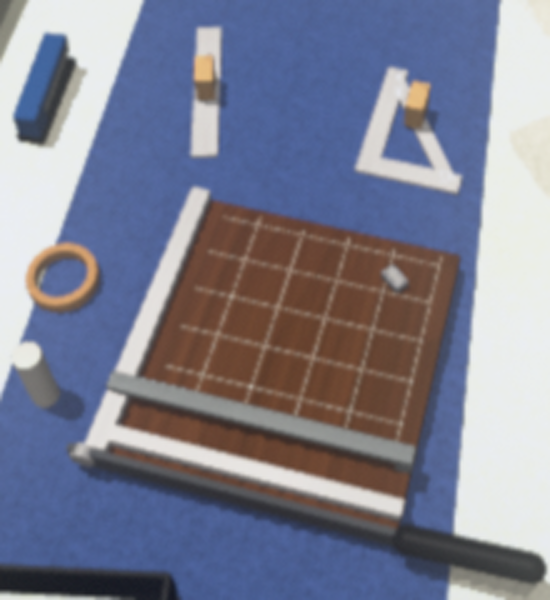

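Run:
```python
from h import *
a=[]
for n in ["scene","side"]:
    c=np.load(f"{n}.npy",allow_pickle=True).item()
    a.append(topdown(c,.005,.36,.58,-.27,-.03,1600))
cv2.imwrite("pics/td1.png",np.hstack(a)[:,:,::-1])
b=[]
for n in ["scene","side"]:
    c=np.load(f"{n}.npy",allow_pickle=True).item()
    b.append(topdown(c,.045,.34,.74,-.03,.35,1000))
cv2.imwrite("pics/td2.png",np.hstack(b)[:,:,::-1])
```

```text
(no output)
```

View pics/td1.png

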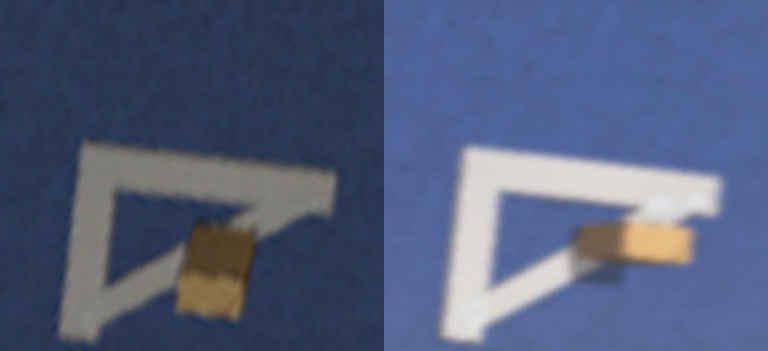

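View pics/td2.png

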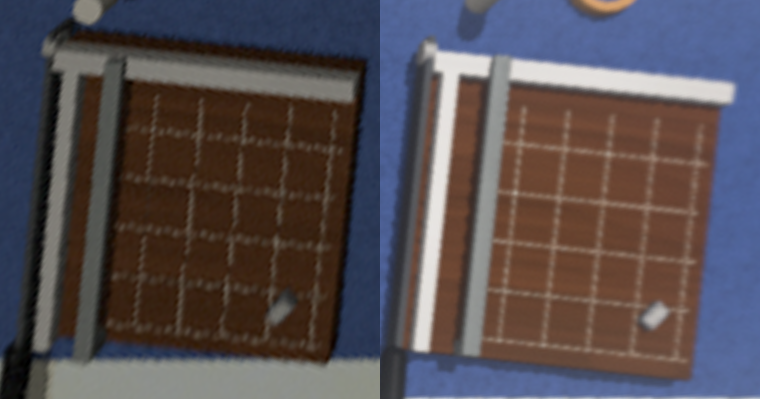

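```bash
cat >> h.py <<'E'
def edge(img,axis,rng,win,frac=.5,sign=None):
    """axis 0: for each column in rng find row of max |gradient| in win(lo,hi); axis 1: for each row find column. returns robust line (fit in pixel)"""
    g=cv2.GaussianBlur(img.astype(np.float32).sum(2) if img.ndim==3 else img.astype(np.float32),(0,0),2)
    if axis==1: g=g.T
    pts=[]
    for k in range(*rng):
        lo,hi=win(k); lo=int(lo);hi=int(hi)
        d=np.diff(g[lo:hi,k]); d=d*(sign if sign else 1); 
        if not sign: d=abs(d)
        i=int(d.argmax()); a=max(0,i-3); w=np.clip(d[a:i+4],0,None); pts.append((k,lo+.5+(w*np.arange(a,a+len(w))).sum()/w.sum()))
    p=np.array(pts)
    for _ in range(4):
        f=np.polyfit(p[:,0],p[:,1],1); r=p[:,1]-np.polyval(f,p[:,0]); p=p[abs(r)<max(2*r.std(),.5)]
    return f,r.std(),len(p)
def inter(fr,fc):
    # row = fr0*col+fr1 ; col = fc0*row+fc1
    r=(fr[0]*fc[1]+fr[1])/(1-fr[0]*fc[0]); return fc[0]*r+fc[1],r
E
cat > fit.py <<'E'
from h import *
S,D=[np.load(f"{n}.npy",allow_pickle=True).item() for n in("scene","side")]
def td(c,z,ext,s): return topdown(c,z,*ext,s)
ext=(.36,.58,-.27,-.03);s=1600
a=td(S,.005,ext,s);b=td(D,.005,ext,s)
# red channel: alu bright, mat dark
for nm,ir,ic in(("good",b,a),("scene",a,a),("side",b,b)):
    fr=edge(ir[:,:,0],0,(100,310),lambda k:(135+.12*(k-84)-7-10,135+.12*(k-84)+25),sign=1)
    fc=edge(ic[:,:,0],1,(165,315),lambda k:(84-.13*(k-143)-18,84-.13*(k-143)+14),sign=1)
    u,v=inter(fr[0],fc[0]); hx,hy=ext[1]-v/s,ext[3]-u/s
    th1=-np.arctan(fr[0][0]); th2=np.arctan(fc[0][0])
    th=(2*th1+th2)/3;c,q=np.cos(th),np.sin(th)
    print(nm,"heel",round(hx,4),round(hy,4),"th",th1.round(4),th2.round(4),fr[1:],fc[1:],"org",(hx-(c*.05-q*.095)).round(4),(hy-(q*.05+c*.095)).round(4))
ext=(.34,.74,-.03,.35)
a=td(S,.045,ext,2000);b=td(D,.045,ext,2000)
cv2.imwrite("pics/cs.png",a[0:400,60:760,::-1]);cv2.imwrite("pics/cd.png",b[0:600,0:760,::-1])
E
python3 fit.py
```

```text
good heel 0.4892 -0.0805 th -0.121 -0.1197 (np.float64(0.28314301959794835), 192) (np.float64(0.3190593137683905), 129) org 0.4281 -0.1688
scene heel 0.4913 -0.0807 th -0.1159 -0.1197 (np.float64(0.5828049129761402), 192) (np.float64(0.3190593137683905), 129) org 0.4305 -0.1692
side heel 0.4893 -0.0797 th -0.121 -0.1157 (np.float64(0.28314301959794835), 192) (np.float64(0.5527577764677062), 146) org 0.4283 -0.1681
```

View pics/cs.png

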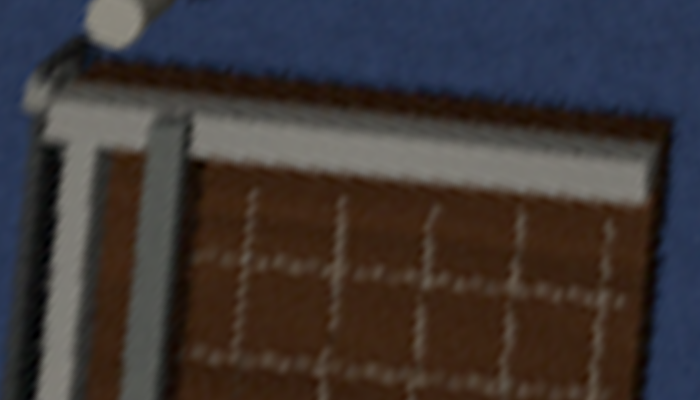

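View pics/cd.png

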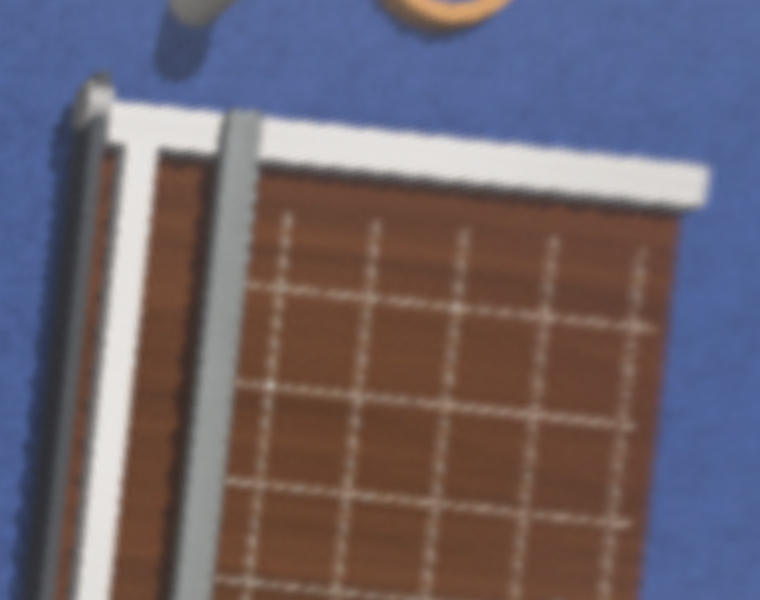

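```bash
cat > fitc.py <<'E'
from h import *
def cutter(S,D,pr=True):
    ext=(.34,.74,-.03,.35);s=2000
    a=topdown(S,.045,*ext,s);b=topdown(D,.045,*ext,s)
    f=lambda k:(158+(k-260)*.105-13,158+(k-260)*.105+16)
    f1=edge(a[:,:,0],0,(270,680),f,sign=-1)
    f2=edge(b[:,:,0],0,(290,660),lambda k:(f(k)[0],f(k)[1]),sign=-1)
    r1=edge(b[:,:,0],1,(180,640),lambda r:(157-(r-160)*.107-12,157-(r-160)*.107+12),sign=-1)
    for nm,fr in(("sc",f1),("si",f2)):
        u,v=inter(fr[0],r1[0]);print(nm,"corner",round(ext[1]-v/s,4),round(ext[3]-u/s,4),"yaw fence",-np.arctan(fr[0][0]).round(4),"rail",np.arctan(r1[0][0]).round(4),fr[1:],r1[1:])
if __name__=="__main__":
    cutter(*[np.load(f"{n}.npy",allow_pickle=True).item() for n in("scene","side")])
    from scipy.spatial.transform import Rotation as Ro
    st=status.sense();print(Ro.from_rotvec(st["eef_rot"]).as_matrix().round(4))
E
python3 fitc.py
```

```text
sc corner 0.6663 0.2712 yaw fence -0.1056 rail -0.1083 (np.float64(0.43689356177170513), 361) (np.float64(0.2845208426064815), 415)
si corner 0.6661 0.2712 yaw fence -0.1085 rail -0.1083 (np.float64(0.45545969789800833), 335) (np.float64(0.2845208426064815), 415)
[[-3.000e-04 -9.536e-01 -3.010e-01]
 [ 7.000e-04 -3.010e-01  9.536e-01]
 [-1.000e+00  1.000e-04  8.000e-04]]
```

```bash
python3 -m creep '[[0,5,-20,22,-4],[0,10,-50,54,-9],[0,15,-80,86,-15],[0,20,-110,118,-20],[0,25,-140,150,-26],[0,30,-170,182,-31],[0,40,-200,215,-37],[0,45,-230,247,-42],[0,50,-260,280,-48],[0,55,-290,312,-54],[0,60,-320,344,-59],[0,60,-345,370,-64]]' 35
```

```text
clock: 1.25
ee_pos: [0.4115, -0.2039, 0.1862]
eef_rot: [-2.146, 0.154, 2.147]
contact_force: [1.0, -1.2, -0.4]
finger_gap: 0.0875
```

```bash
cat > go.py <<'E'
import sys,numpy as np
from plant import status
from scipy.spatial.transform import Rotation as Ro
x,y,z,th=map(float,sys.argv[1:5])  # th: square/cutter yaw ; tool z = -square x
st=status.sense();M=Ro.from_rotvec(st["eef_rot"]).as_matrix();p=st["ee_pos"]
zw=M[:,2];cur=np.arctan2(-zw[1],-zw[0])
d=(np.array([x,y,z])-p)
print("pos",p.round(4),"yaw",cur.round(4),"tilt",M[:,0].round(4),"F",st["contact_force"].round(1),"M",st["moment"].round(2),"gap",st["finger_gap"],"t",round(st["clock"],2))
print("shift mm",(M.T@d*1000).round(1),"turn deg",np.degrees(-(th-cur)).round(2))
E
python3 go.py .428 -.169 .1 -.1205
python3 - <<'E'
from h import *
c=cams.read_camera("wrist");cv2.imwrite("pics/w1.png",c["frame"][:,:,::-1]);np.save("wrist1.npy",c,allow_pickle=True)
E
```

```text
pos [ 0.4115 -0.2039  0.1862] yaw -0.1438 tilt [-1.e-04  9.e-04 -1.e+00] F [ 1.  -1.2 -0.4] M [-0.05 -0.03  0.  ] gap 0.08747849918860438 t 1.25
shift mm [ 86.2 -36.8 -11.4] turn deg -1.33
```

View pics/w1.png

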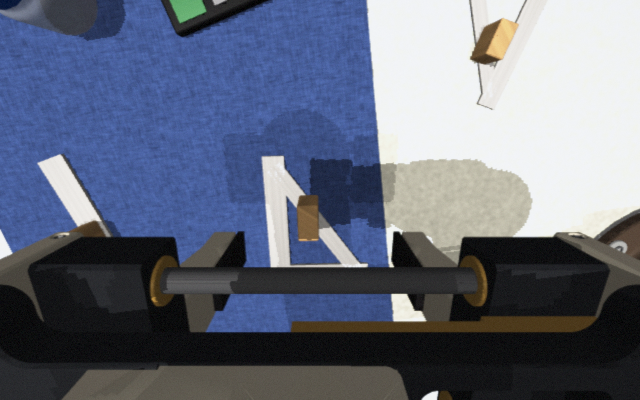

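Run:
```python
from h import *
th=-.1205;Rz=np.array([[np.cos(th),-np.sin(th),0],[np.sin(th),np.cos(th),0],[0,0,1]])
o=np.array([.428,-.169,0])
cs=np.array([[sx*.011,sy*.02,.045] for sx,sy in((1,1),(1,-1),(-1,-1),(-1,1))])@Rz.T+o
L=np.array([[.05,.095,.005],[.05,-.065,.005],[-.07,.095,.005]])@Rz.T+o
ims=[]
for n,f,(u0,v0) in(("scene","scene.npy",(270,150)),("side","side.npy",(310,175)),("wrist","wrist1.npy",(250,150))):
    c=np.load(f,allow_pickle=True).item();im=c["frame"][v0:v0+80,u0:u0+100].copy();im=cv2.resize(im,None,fx=5,fy=5,interpolation=cv2.INTER_CUBIC)
    for X,col in((cs,(255,0,0)),(L,(0,255,0))):
        P=((proj(c,X)-[u0,v0]+.5)*5).astype(int)
        for p in P: cv2.circle(im,tuple(map(int,p)),3,col,-1)
    ims.append(im)
cv2.imwrite("pics/chk.png",cv2.resize(np.vstack([np.hstack(ims[:2]),np.hstack([ims[2],ims[2]*0])]),(750,600))[:,:,::-1])
```

```text
(no output)
```

View pics/chk.png

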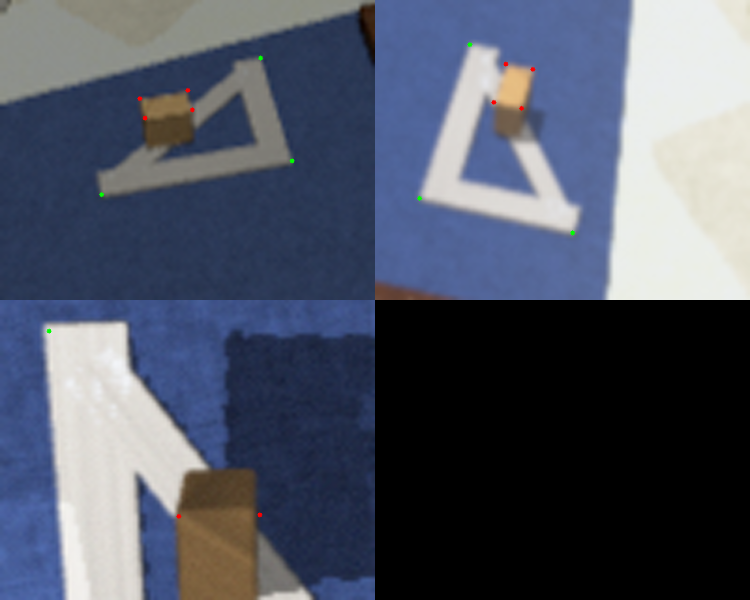

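The model points land on the block top and leg corners in all three views. The side view has the block top at the red dots and the heel at (420,198), all within about 1 mm. I'll descend and grip.

```bash
python3 -m creep '[[0,10,-15,-5,-1],[0,30,-30,-11,-1.3],[0,50,-37,-11.4,-1.3],[0,75,-37,-11.4,-1.3],[0,100,-37,-11.4,-1.3],[0,115,-37,-11.4,-1.3],[0,118,-37,-11.4,-1.3]]'; python3 go.py .428 -.169 .031 -.1205
```

```text
clock: 1.88
ee_pos: [0.4294, -0.164, 0.066]
eef_rot: [-2.16, 0.119, 2.166]
contact_force: [-0.2, 0.4, -0.9]
finger_gap: 0.088
pos [ 0.4294 -0.164   0.066 ] yaw -0.1115 tilt [-0.0028  0.0015 -1.    ] F [-0.2  0.4 -0.9] M [0.   0.17 0.02] gap 0.08800862390285155 t 1.88
shift mm [35.   5.2  0.8] turn deg 0.51
```

```bash
python3 -m creep '[[0,10,3,0.5,0.3],[0,22,5,0.8,0.5],[0,30,5,0.8,0.5],[0,35,5,0.8,0.5],[0,35,5,0.8,0.5],[0,35,5,0.8,0.5]]'; python3 go.py .428 -.169 .031 -.1205
```

```text
clock: 2.38
ee_pos: [0.4283, -0.1688, 0.0314]
eef_rot: [-2.156, 0.128, 2.162]
contact_force: [-0.6, 0.4, 0.1]
finger_gap: 0.0878
pos [ 0.4283 -0.1688  0.0314] yaw -0.12 tilt [-0.0025  0.0014 -1.    ] F [-0.6  0.4  0.1] M [ 0.02  0.1  -0.03] gap 0.08781712659743474 t 2.38
shift mm [0.4 0.2 0.3] turn deg 0.03
```

```bash
python3 -m creep '[[60,0,0,0,0],[120,0,0,0,0],[160,0,0,0,0],[200,0,0,0,0],[255,0,0,0,0],[255,0,0,0,0],[255,0,0,0,0],[255,0,0,0,0],[255,0,0,0,0],[255,0,0,0,0]]' 35; python3 go.py .428 -.169 .031 -.1205
```

```text
clock: 3.22
ee_pos: [0.4283, -0.1688, 0.0313]
eef_rot: [-2.156, 0.128, 2.162]
contact_force: [-0.0, 0.5, 0.6]
finger_gap: 0.0264
pos [ 0.4283 -0.1688  0.0313] yaw -0.12 tilt [-0.0026  0.0014 -1.    ] F [-0.   0.5  0.6] M [-0.    0.1  -0.03] gap 0.02635064829440125 t 3.22
shift mm [0.3 0.3 0.3] turn deg 0.03
```

```bash
python3 -m creep '[[255,0,0,0,0],[255,0,0,0,0],[255,0,0,0,0],[255,0,0,0,0],[255,-8,0,0,0],[255,-20,0,0,0],[255,-35,0,0,0],[255,-50,0,0,0],[255,-65,0,0,0],[255,-65,0,0,0],[255,-65,0,0,0]]' 35; python3 go.py .428 -.169 .031 -.1205
python3 - <<'E'
from h import *
for n in ["scene","side"]:
    c=cams.read_camera(n); np.save(f"{n}2.npy",c,allow_pickle=True)
a=np.load("scene2.npy",allow_pickle=True).item()["frame"][120:260,260:400]
b=np.load("side2.npy",allow_pickle=True).item()["frame"][150:290,280:420]
cv2.imwrite("pics/l1.png",cv2.resize(np.hstack([a,b]),None,fx=2.8,fy=2.8,interpolation=cv2.INTER_CUBIC)[:,:,::-1])
E
```

```text
clock: 4.13
ee_pos: [0.4288, -0.1688, 0.0971]
eef_rot: [-2.158, 0.128, 2.159]
contact_force: [0.4, -0.3, -2.9]
finger_gap: 0.0223
pos [ 0.4288 -0.1688  0.0971] yaw -0.1202 tilt [-6.0e-04  1.6e-03 -1.0e+00] F [ 0.4 -0.3 -2.9] M [-0.    0.17  0.  ] gap 0.022318114242024005 t 4.13
shift mm [66.1  0.4  0.8] turn deg 0.02
```

View pics/l1.png

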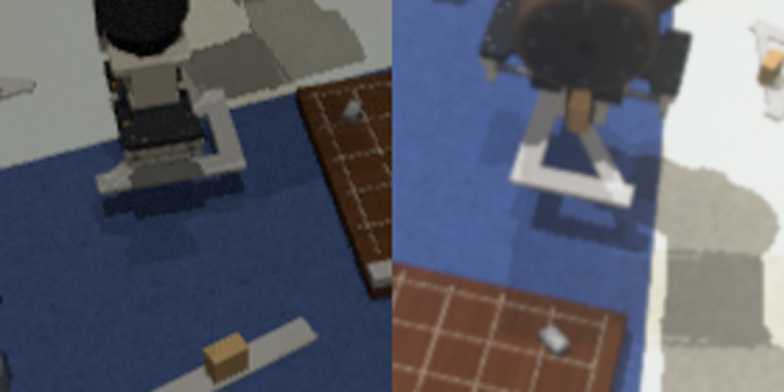

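```bash
python3 go.py .5797 .1227 .097 -.1075
```

```text
pos [ 0.4279 -0.1688  0.0958] yaw -0.1203 tilt [-0.0033  0.0016 -1.    ] F [ 0.2 -0.3 -2.5] M [-0.03  0.14  0.03] gap 0.02196980047628047 t 4.23
shift mm [  -1.2 -307.6 -115.7] turn deg -0.73
```

```bash
python3 -m creep '[[255,-2,-10,-4,0],[255,-2,-35,-13,0],[255,-2,-65,-24,0],[255,-2,-98,-37,-0.3],[255,-2,-131,-49,-0.5],[255,-2,-164,-62,-0.7],[255,-2,-197,-74,-0.7],[255,-2,-230,-87,-0.7],[255,-2,-260,-98,-0.7],[255,-2,-285,-107,-0.7],[255,-2,-300,-113,-0.7],[255,-2,-307,-115.7,-0.7]]'; python3 -m creep '[[255,0,-1,0,0],[255,0,-1,0,0],[255,0,-1,0,0]]';python3 go.py .5797 .1227 .063 -.1075
```

```text
clock: 5.23
ee_pos: [0.5802, 0.1244, 0.0966]
eef_rot: [-2.161, 0.115, 2.171]
contact_force: [0.9, -1.1, -1.4]
finger_gap: 0.0216
clock: 5.48
ee_pos: [0.5794, 0.1245, 0.0961]
eef_rot: [-2.16, 0.116, 2.173]
contact_force: [-0.4, -0.5, -1.7]
finger_gap: 0.0217
pos [0.5794 0.1245 0.0961] yaw -0.107 tilt [-6.e-03  3.e-04 -1.e+00] F [-0.4 -0.5 -1.7] M [ 0.    0.09 -0.03] gap 0.021666937256831522 t 5.48
shift mm [33.1  1.7 -0.7] turn deg 0.03
```

```bash
cat > look.py <<'E'
import sys
from h import *
k=sys.argv[1]
S=cams.read_camera("scene");D=cams.read_camera("side");np.save(f"S{k}.npy",S,allow_pickle=True);np.save(f"D{k}.npy",D,allow_pickle=True)
a=S["frame"][110:240,350:510];b=D["frame"][215:385,200:400]
cv2.imwrite(f"pics/look{k}.png",np.hstack([cv2.resize(a,(400,325),interpolation=cv2.INTER_CUBIC),cv2.resize(b,(382,325),interpolation=cv2.INTER_CUBIC)])[:,:,::-1])
E
python3 look.py A
```

```text
(no output)
```

View pics/lookA.png

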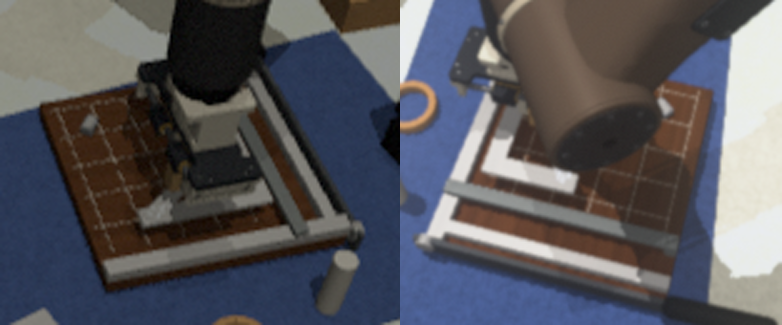

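The left view shows the square hanging over the board, inside the fence and short of the bar, with the sharpener well clear. I'll lower it to the board.

```bash
python3 -m creep '[[255,8,1,-0.5,0],[255,18,1.5,-0.7,0],[255,27,1.5,-0.7,0],[255,32,1.5,-0.7,0],[255,34,1.5,-0.7,0],[255,34,1.5,-0.7,0],[255,34,1.5,-0.7,0]]';python3 go.py .5797 .1227 .061 -.1075;  python3 -m creep '[[255,1,0,0,0],[255,1.5,0,0,0],[255,1.5,0,0,0]]';python3 go.py .5797 .1227 .061 -.1075
```

```text
clock: 6.17
ee_pos: [0.58, 0.1227, 0.0622]
eef_rot: [-2.16, 0.116, 2.172]
contact_force: [1.1, 0.6, -2.5]
finger_gap: 0.022
pos [0.58   0.1227 0.0622] yaw -0.1075 tilt [-5.4e-03  5.0e-04 -1.0e+00] F [ 1.1  0.6 -2.5] M [0.08 0.11 0.  ] gap 0.02197754880106156 t 6.17
shift mm [1.2 0.  0.3] turn deg 0.0
clock: 6.42
ee_pos: [0.5802, 0.1228, 0.0615]
eef_rot: [-2.161, 0.116, 2.171]
contact_force: [-2.9, -1.4, 5.8]
finger_gap: 0.0217
pos [0.5802 0.1228 0.0615] yaw -0.1071 tilt [-4.7e-03  6.0e-04 -1.0e+00] F [-2.9 -1.4  5.8] M [-0.07  0.99 -0.01] gap 0.021659366717778187 t 6.42
shift mm [0.5 0.2 0.4] turn deg 0.02
```

```bash
python3 go.py .6019 .1787 .061 -.1075
```

```text
pos [0.5802 0.1228 0.0615] yaw -0.1071 tilt [-4.7e-03  6.0e-04 -1.0e+00] F [-2.9 -1.4  5.8] M [-0.07  0.99 -0.01] gap 0.021659366717778187 t 6.42
shift mm [  0.4 -57.9 -15.6] turn deg 0.02
```

```bash
python3 -m creep '[[255,0.7,-3,0,0],[255,0.7,-9,0,0],[255,0.7,-15,-1,0],[255,0.7,-21,-3,0],[255,0.7,-27,-5,0],[255,0.7,-33,-7,0],[255,0.7,-39,-9,0],[255,0.7,-45,-11,0],[255,0.7,-50,-13,0],[255,0.7,-54,-15,0],[255,0.7,-56,-15.5,0],[255,0.7,-57,-15.5,0]]';python3 go.py .6019 .1787 .061 -.1075; python3 look.py B; python3 go.py .6019 .1787 .061 -.1075
```

```text
clock: 7.42
ee_pos: [0.6022, 0.1779, 0.0614]
eef_rot: [-2.162, 0.116, 2.171]
contact_force: [-0.9, -5.3, 7.9]
finger_gap: 0.0219
pos [0.6022 0.1779 0.0614] yaw -0.1067 tilt [-0.0041 -0.     -1.    ] F [-0.9 -5.3  7.9] M [-1.71  0.14 -0.11] gap 0.02193840831176033 t 7.42
shift mm [ 0.4 -0.8  0.4] turn deg 0.05
pos [0.6022 0.178  0.0614] yaw -0.1068 tilt [-3.8e-03  4.0e-04 -1.0e+00] F [-0.9 -4.3  5.4] M [-1.19  0.32 -0.17] gap 0.021918699895693217 t 7.52
shift mm [ 0.4 -0.7  0.4] turn deg 0.04
```

View pics/lookB.png

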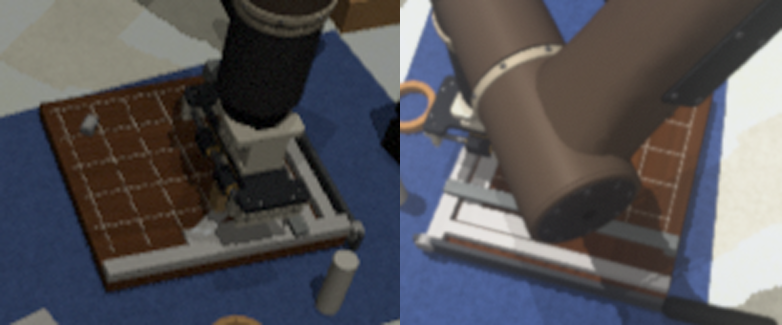

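```bash
python3 -m creep '[[255,0.3,-1,0,0],[255,0.3,-2,0,0],[255,0.3,-3,0,0],[255,0.3,-3,0,0]]';python3 go.py .6019 .1787 .061 -.1075; python3 -m creep '[[255,0.3,-0.5,0,0],[255,0.3,-1,0,0],[255,0.3,-1,0,0]]';python3 go.py .6019 .1787 .061 -.1075
```

```text
clock: 7.85
ee_pos: [0.6029, 0.1812, 0.0614]
eef_rot: [-2.163, 0.115, 2.17]
contact_force: [-0.9, -4.4, 6.0]
finger_gap: 0.0216
pos [0.6029 0.1812 0.0614] yaw -0.1065 tilt [-3.1e-03  4.0e-04 -1.0e+00] F [-0.9 -4.4  6. ] M [-1.09  0.12 -0.18] gap 0.021553601219595847 t 7.85
shift mm [0.4 2.6 0.8] turn deg 0.06
clock: 8.1
ee_pos: [0.6031, 0.1821, 0.0613]
eef_rot: [-2.163, 0.116, 2.17]
contact_force: [-1.8, -3.5, 5.9]
finger_gap: 0.0218
pos [0.6031 0.1821 0.0613] yaw -0.1065 tilt [-3.e-03  1.e-04 -1.e+00] F [-1.8 -3.5  5.9] M [-1.41  0.24 -0.11] gap 0.021800211327908187 t 8.1
shift mm [0.3 3.5 0.9] turn deg 0.06
```

```bash
python3 -m creep '[[255,-0.4,-0.3,0,0],[255,-0.4,-0.8,0,0],[255,-0.4,-1.2,0,0],[255,-0.4,-1.2,0,0]]';python3 go.py .6063 .1822 .061 -.1075; python3 -m creep '[[255,0,-0.5,0,0],[255,0,-1,0,0],[255,0,-1,0,0]]';python3 go.py .6063 .1822 .061 -.1075
```

```text
clock: 8.43
ee_pos: [0.6032, 0.1836, 0.0615]
eef_rot: [-2.163, 0.115, 2.17]
contact_force: [0.1, -0.4, -0.3]
finger_gap: 0.0217
pos [0.6032 0.1836 0.0615] yaw -0.1063 tilt [-3.2e-03  2.0e-04 -1.0e+00] F [ 0.1 -0.4 -0.3] M [-0.26  0.04 -0.1 ] gap 0.02165711742083493 t 8.43
shift mm [ 0.5  1.1 -3.2] turn deg 0.07
clock: 8.68
ee_pos: [0.6031, 0.1838, 0.0615]
eef_rot: [-2.163, 0.117, 2.171]
contact_force: [-0.6, -5.5, 2.8]
finger_gap: 0.0217
pos [0.6031 0.1838 0.0615] yaw -0.1066 tilt [-0.0039 -0.001  -1.    ] F [-0.6 -5.5  2.8] M [-1.73  0.08 -0.15] gap 0.021685537813895154 t 8.68
shift mm [ 0.5  1.3 -3.4] turn deg 0.05
```

```bash
python3 -m creep '[[255,0,-0.6,-0.6,0],[255,0,-0.6,-1.3,0],[255,0,-0.6,-2,0],[255,0,-0.6,-2.5,0],[255,0,-0.6,-2.5,0]]';python3 go.py .6063 .1822 .061 -.1075; python3 -m creep '[[255,0,-0.7,-0.5,0],[255,0,-0.7,-1,0],[255,0,-0.7,-1,0]]';python3 go.py .6063 .1822 .061 -.1075
```

```text
clock: 9.1
ee_pos: [0.6043, 0.1834, 0.0615]
eef_rot: [-2.161, 0.118, 2.175]
contact_force: [-5.8, -4.2, 7.2]
finger_gap: 0.0215
pos [0.6043 0.1834 0.0615] yaw -0.1064 tilt [-0.0064 -0.0023 -1.    ] F [-5.8 -4.2  7.2] M [-1.    2.07  0.21] gap 0.021539210661063356 t 9.1
shift mm [ 0.5  1.  -2.1] turn deg 0.06
clock: 9.35
ee_pos: [0.6044, 0.1834, 0.0617]
eef_rot: [-2.16, 0.119, 2.177]
contact_force: [-4.8, -3.8, 7.9]
finger_gap: 0.0219
pos [0.6044 0.1834 0.0617] yaw -0.1063 tilt [-0.0082 -0.0033 -1.    ] F [-4.8 -3.8  7.9] M [-1.02  1.63  0.19] gap 0.02191729413717136 t 9.35
shift mm [ 0.7  1.  -2. ] turn deg 0.07
```

```bash
cat > look2.py <<'E'
import sys
from h import *
k=sys.argv[1]
S=cams.read_camera("scene");D=cams.read_camera("side");np.save(f"S{k}.npy",S,allow_pickle=True);np.save(f"D{k}.npy",D,allow_pickle=True)
a=S["frame"][175:225,420:500];b=D["frame"][255:365,205:365]
f=lambda i,w:np.clip(cv2.resize(i,w,interpolation=cv2.INTER_CUBIC).astype(float)*1.5,0,255)
cv2.imwrite(f"pics/look{k}.png",np.vstack([f(a,(480,300)),cv2.resize(f(b,(436,300)),(480,300))])[:,:,::-1])
E
python3 look2.py C;python3 go.py .6063 .1822 .061 -.1075
```

```text
pos [0.6044 0.1835 0.0617] yaw -0.1062 tilt [-0.0081 -0.0032 -1.    ] F [-5.  -3.5  6.3] M [-1.05  1.57  0.16] gap 0.021691008920342193 t 9.45
shift mm [ 0.7  1.1 -2. ] turn deg 0.07[ WARN:0@2.070] global loadsave.cpp:1063 imwrite_ Unsupported depth image for selected encoder is fallbacked to CV_8U.
```

View pics/lookC.png

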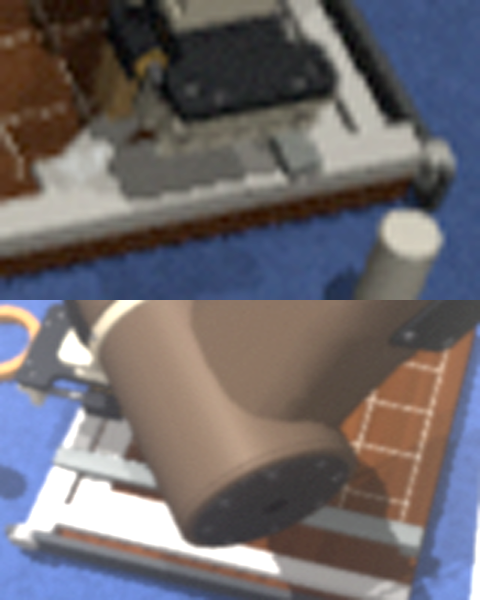

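Run:
```python
from h import *
S,D=[np.load(f"{n}C.npy",allow_pickle=True).item() for n in "SD"]
f=lambda i:np.clip(i.astype(float)*1.4,0,255).astype(np.uint8)
ext=(.56,.70,.10,.30)
cv2.imwrite("pics/tdC.png",np.vstack([f(topdown(S,.035,*ext,2000)),f(topdown(D,.035,*ext,2000))])[:,:,::-1])
```

```text
(no output)
```

View pics/tdC.png

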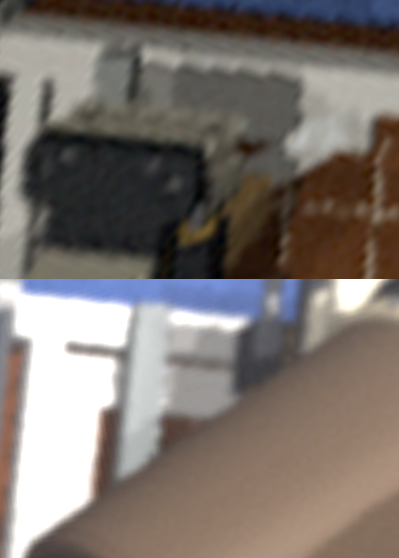

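```bash
python3 -m creep '[[255,-0.4,-0.8,-0.8,0],[255,-0.4,-0.8,-1,0],[255,-0.4,-0.8,-1.2,0],[255,-0.4,-0.8,-1.2,0]]';python3 go.py .6063 .1822 .061 -.1075; python3 -m creep '[[255,-0.2,-0.8,-1,0],[255,-0.2,-0.8,-1.3,0],[255,-0.2,-0.8,-1.5,0],[255,-0.2,-0.8,-1.5,0]]';python3 go.py .6063 .1822 .061 -.1075
```

```text
clock: 9.78
ee_pos: [0.6045, 0.1835, 0.0619]
eef_rot: [-2.158, 0.121, 2.18]
contact_force: [-5.5, -4.5, 5.2]
finger_gap: 0.0219
pos [0.6045 0.1835 0.0619] yaw -0.1061 tilt [-0.0103 -0.0044 -0.9999] F [-5.5 -4.5  5.2] M [-1.03  1.58  0.19] gap 0.02193515923180856 t 9.78
shift mm [ 0.9  1.1 -1.9] turn deg 0.08
clock: 10.12
ee_pos: [0.6048, 0.1834, 0.0621]
eef_rot: [-2.156, 0.122, 2.183]
contact_force: [-6.2, -3.2, 6.6]
finger_gap: 0.0219
pos [0.6048 0.1834 0.0621] yaw -0.1059 tilt [-0.0127 -0.0057 -0.9999] F [-6.2 -3.2  6.6] M [-0.93  2.02  0.23] gap 0.02186928412043404 t 10.12
shift mm [ 1.   1.  -1.6] turn deg 0.09
```

```bash
python3 -m creep '[[255,0,0.5,1,0],[255,0,1,2,0],[255,0,1.5,2.5,0],[255,0,1.5,2.5,0],[255,1,1.5,2.5,0],[255,2,1.5,2.5,0],[255,2.5,1.5,2.5,0],[255,2.5,1.5,2.5,0]]';python3 go.py .6063 .1822 .061 -.1075; python3 -m creep '[[255,1,0,0,0],[255,2.5,0,0,0],[255,2.5,0,0,0]]';python3 go.py .6063 .1822 .061 -.1075
```

```text
clock: 10.78
ee_pos: [0.6025, 0.1826, 0.0616]
eef_rot: [-2.158, 0.12, 2.182]
contact_force: [-6.9, 0.7, 15.4]
finger_gap: 0.0221
pos [0.6025 0.1826 0.0616] yaw -0.105 tilt [-0.0112 -0.0051 -0.9999] F [-6.9  0.7 15.4] M [0.5  1.74 0.  ] gap 0.022138393667294195 t 10.78
shift mm [ 0.6  0.  -3.8] turn deg 0.14
clock: 11.03
ee_pos: [0.6024, 0.1827, 0.0613]
eef_rot: [-2.16, 0.119, 2.182]
contact_force: [-6.8, -0.5, 18.0]
finger_gap: 0.0221
pos [0.6024 0.1827 0.0613] yaw -0.1039 tilt [-0.0104 -0.0052 -0.9999] F [-6.8 -0.5 18. ] M [-0.18  2.4   0.01] gap 0.022110165905277153 t 11.03
shift mm [ 0.3  0.1 -3.9] turn deg 0.21
```

```bash
for i in 1 2 3; do python3 -m creep '[[255,1.5,1,2,0],[255,1.5,2,4,0],[255,1.5,2,5,0.1]]' >/dev/null;python3 go.py .6063 .1822 .061 -.1075; done
```

```text
pos [0.5993 0.182  0.0613] yaw -0.1047 tilt [-0.0059 -0.0036 -1.    ] F [ 6.1 -1.2  5.8] M [-0.01 -2.2  -0.05] gap 0.02200662865958678 t 11.28
shift mm [ 0.2 -0.9 -7. ] turn deg 0.16
pos [0.5963 0.1814 0.0613] yaw -0.1056 tilt [-0.0013 -0.0019 -1.    ] F [6.2 0.6 7. ] M [-0.06 -1.92 -0.06] gap 0.0215095720090742 t 11.53
shift mm [ 0.3 -1.9 -9.9] turn deg 0.11
pos [0.5934 0.1808 0.0613] yaw -0.1064 tilt [ 3.5e-03 -1.0e-04 -1.0e+00] F [ 5.9 -0.5  7.2] M [ 0.03 -1.94 -0.04] gap 0.0219484589338562 t 11.78
shift mm [  0.4  -2.7 -12.6] turn deg 0.06
```

```bash
python3 -m creep '[[255,-1,0,0,0],[255,-1,0,0,0]]'; python3 -m creep '[[255,0.1,-0.5,-1,0],[255,0.1,-1,-2.5,0],[255,0.1,-2,-4,0],[255,0.1,-2.5,-5.5,0],[255,0.1,-3,-7,0],[255,0.1,-3,-8.5,0],[255,0.1,-3,-9,0],[255,0.1,-3,-9,0]]';python3 go.py .6063 .1822 .061 -.1075
```

```text
clock: 11.95
ee_pos: [0.5926, 0.1804, 0.0618]
eef_rot: [-2.169, 0.116, 2.165]
contact_force: [0.7, 0.1, -1.8]
finger_gap: 0.0216
clock: 12.62
ee_pos: [0.6002, 0.1816, 0.0613]
eef_rot: [-2.166, 0.119, 2.17]
contact_force: [-5.9, -0.9, 6.4]
finger_gap: 0.0219
pos [0.6002 0.1816 0.0613] yaw -0.1067 tilt [-0.0019 -0.0027 -1.    ] F [-5.9 -0.9  6.4] M [-0.06  2.05  0.06] gap 0.02190628224351629 t 12.62
shift mm [ 0.3 -1.3 -6. ] turn deg 0.04
```

```bash
python3 -m creep '[[255,-0.6,0,0,0],[255,-0.6,0,0,0]]';python3 go.py .6063 .1822 .061 -.1075;  python3 -m creep '[[255,0,-0.7,-0.7,0],[255,0,-1.2,-1.5,0],[255,0,-1.4,-2.3,0],[255,0,-1.4,-2.8,0],[255,0,-1.4,-2.8,0]]';python3 go.py .6063 .1822 .061 -.1075
```

```text
clock: 12.78
ee_pos: [0.5993, 0.1812, 0.0613]
eef_rot: [-2.164, 0.12, 2.172]
contact_force: [-3.0, -0.5, 1.0]
finger_gap: 0.0217
pos [0.5993 0.1812 0.0613] yaw -0.1069 tilt [-0.0038 -0.0036 -1.    ] F [-3.  -0.5  1. ] M [-0.01  0.72  0.06] gap 0.021740882413851036 t 12.78
shift mm [ 0.3 -1.7 -6.9] turn deg 0.03
clock: 13.2
ee_pos: [0.6014, 0.1818, 0.0613]
eef_rot: [-2.163, 0.121, 2.174]
contact_force: [-5.0, -0.5, 6.7]
finger_gap: 0.0217
pos [0.6014 0.1818 0.0613] yaw -0.107 tilt [-0.0055 -0.0045 -1.    ] F [-5.  -0.5  6.7] M [-0.22  1.67  0.08] gap 0.02173286665696713 t 13.2
shift mm [ 0.3 -0.9 -4.9] turn deg 0.03
```

```bash
for i in 1 2; do python3 -m creep '[[255,1,2,2,0],[255,1,4,4,0],[255,1,5,5,0]]' >/dev/null;python3 go.py .6063 .1822 .061 -.1075; done; python3 -m creep '[[255,1,2,2,0],[255,1,3,3,0],[255,-1,3,3,0],[255,-2,3,3,0],[255,-2,3,3,0]]';python3 go.py .6063 .1822 .061 -.1075
```

```text
pos [0.5973 0.1782 0.0613] yaw -0.1064 tilt [-0.0022 -0.0029 -1.    ] F [0.1 0.7 2.5] M [-0.08  0.09 -0.02] gap 0.021916455602808443 t 13.45
shift mm [ 0.3 -4.9 -8.5] turn deg 0.06
pos [0.5933 0.1747 0.0613] yaw -0.1058 tilt [ 0.001  -0.0012 -1.    ] F [4.4 3.6 6.3] M [ 1.33 -1.39 -0.05] gap 0.021982094175099217 t 13.7
shift mm [  0.3  -8.8 -12.2] turn deg 0.09
clock: 14.12
ee_pos: [0.5888, 0.1713, 0.0625]
eef_rot: [-2.167, 0.118, 2.169]
contact_force: [0.1, 0.5, -1.5]
finger_gap: 0.0219
pos [0.5888 0.1713 0.0625] yaw -0.1063 tilt [-0.0014 -0.0024 -1.    ] F [ 0.1  0.5 -1.5] M [ 0.    0.1  -0.04] gap 0.021892068102539106 t 14.12
shift mm [  1.5 -12.7 -16.2] turn deg 0.07
```

```bash
python3 -m creep '[[255,0,-1,-1,0],[255,0,-3,-3,0],[255,0,-6,-6,0],[255,0,-9,-9,0],[255,0,-11,-11,0.1],[255,0,-12.5,-12.7,0.1],[255,0,-13,-13.2,0.1],[255,0,-13,-13.2,0.1],[255,0,-13,-13.2,0.1]]';python3 go.py .6063 .1822 .061 -.1075
```

```text
clock: 14.87
ee_pos: [0.6033, 0.1828, 0.0624]
eef_rot: [-2.165, 0.12, 2.169]
contact_force: [-0.1, -0.8, -2.4]
finger_gap: 0.0222
pos [0.6033 0.1828 0.0624] yaw -0.1081 tilt [-0.0016 -0.0025 -1.    ] F [-0.1 -0.8 -2.4] M [-0.    0.08  0.03] gap 0.022177329898035735 t 14.87
shift mm [ 1.4  0.2 -3.1] turn deg -0.04
```

```bash
python3 -m creep '[[255,0.3,-0.7,-0.7,0],[255,0.3,-1.2,-1.3,0],[255,0.3,-1.7,-2,0],[255,0.3,-1.9,-2.5,0],[255,0.3,-1.9,-2.5,0],[255,0.3,-1.9,-2.5,0]]';python3 go.py .6063 .1822 .061 -.1075
```

```text
clock: 15.37
ee_pos: [0.6053, 0.1836, 0.0618]
eef_rot: [-2.164, 0.122, 2.171]
contact_force: [-1.8, -4.9, -0.8]
finger_gap: 0.0217
pos [0.6053 0.1836 0.0618] yaw -0.1085 tilt [-0.0031 -0.0036 -1.    ] F [-1.8 -4.9 -0.8] M [-1.79  0.82  0.02] gap 0.021670178898589094 t 15.37
shift mm [ 0.8  1.3 -1.1] turn deg -0.06
```

```bash
python3 -m creep '[[255,0,-0.7,-0.7,0],[255,0,-0.7,-1.2,0],[255,0,-0.7,-1.7,0],[255,0,-0.7,-1.7,0]]';python3 go.py .6063 .1822 .061 -.1075
```

```text
clock: 15.7
ee_pos: [0.6064, 0.1834, 0.0616]
eef_rot: [-2.163, 0.123, 2.173]
contact_force: [-3.5, -5.2, -1.0]
finger_gap: 0.0219
pos [0.6064 0.1834 0.0616] yaw -0.1087 tilt [-0.0046 -0.0046 -1.    ] F [-3.5 -5.2 -1. ] M [-1.72  1.19  0.03] gap 0.021928602375901052 t 15.7
shift mm [ 0.6  1.2 -0. ] turn deg -0.07
```

```bash
python3 -m creep '[[255,-0.2,-0.5,-0.8,0],[255,-0.2,-0.5,-1.4,0],[255,-0.2,-0.5,-1.8,0],[255,-0.2,-0.5,-1.8,0]]';python3 go.py .6063 .1822 .061 -.1075
```

```text
clock: 16.03
ee_pos: [0.6073, 0.1833, 0.0616]
eef_rot: [-2.161, 0.124, 2.175]
contact_force: [-5.6, -3.4, -0.4]
finger_gap: 0.0219
pos [0.6073 0.1833 0.0616] yaw -0.1089 tilt [-0.0063 -0.0053 -1.    ] F [-5.6 -3.4 -0.4] M [-1.24  1.83  0.05] gap 0.02188678077748321 t 16.03
shift mm [0.6 1.2 0.9] turn deg -0.08
```

```bash
python3 look2.py E; python3 go.py .6063 .1822 .061 -.1075
python3 - <<'E'
from h import *
S,D=[np.load(f"{n}E.npy",allow_pickle=True).item() for n in "SD"]
f=lambda i:np.clip(i.astype(float)*1.2,0,255).astype(np.uint8)
ext=(.62,.70,.12,.30)
D0=np.load("side.npy",allow_pickle=True).item();DC=np.load("DC.npy",allow_pickle=True).item()
cv2.imwrite("pics/tdE.png",np.vstack([topdown(d,.035,*ext,3000)[:190] for d in(D0,DC,D)])[:,:,::-1])
cv2.imwrite("pics/tdF.png",f(f(topdown(S,.035,.60,.70,.20,.30,5000)))[:,:,::-1])
E
```

```text
pos [0.6073 0.1834 0.0617] yaw -0.1089 tilt [-0.0062 -0.0052 -1.    ] F [-4.6 -3.7  0.3] M [-1.26  1.78  0.06] gap 0.021925997097466666 t 16.13
shift mm [0.7 1.3 0.9] turn deg -0.08[ WARN:0@2.651] global loadsave.cpp:1063 imwrite_ Unsupported depth image for selected encoder is fallbacked to CV_8U.
```

View pics/tdE.png

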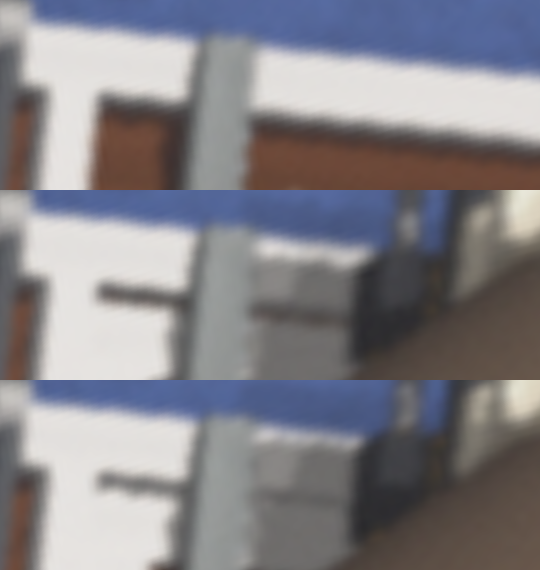

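View pics/tdF.png

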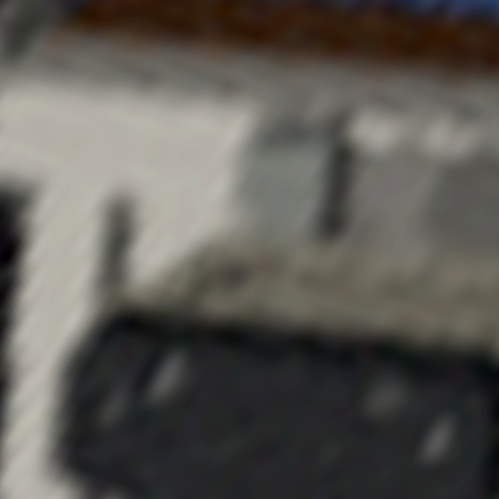

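```bash
for i in 1 2 3 4; do python3 -m creep '[[255,1.3,1.5,1.5,0],[255,1.5,3,3,0],[255,1.5,4,4,0]]' >/dev/null;python3 go.py .6073 .1833 .061 -.1085; done
```

```text
pos [0.6046 0.1811 0.0613] yaw -0.1083 tilt [-0.0023 -0.0029 -1.    ] F [1.8 1.5 6.1] M [ 1.34 -1.28 -0.12] gap 0.022001424270039073 t 16.38
shift mm [ 0.3 -2.5 -2.5] turn deg 0.01
pos [0.6022 0.1791 0.0614] yaw -0.1073 tilt [ 2.6e-03 -2.0e-04 -1.0e+00] F [3.2 4.2 4.9] M [ 1.21 -1.2  -0.01] gap 0.022048071847314395 t 16.63
shift mm [ 0.4 -4.8 -4.6] turn deg 0.07
pos [0.5999 0.1769 0.0614] yaw -0.1064 tilt [ 0.0074  0.0024 -1.    ] F [4.3 3.4 5.7] M [ 1.28 -1.21 -0.04] gap 0.021851716069560954 t 16.88
shift mm [ 0.5 -7.1 -6.7] turn deg 0.12
pos [0.5977 0.1749 0.0614] yaw -0.1054 tilt [ 0.0124  0.0051 -0.9999] F [3.8 3.3 4.8] M [ 1.28 -1.17 -0.06] gap 0.021784235440020547 t 17.13
shift mm [ 0.6 -9.3 -8.7] turn deg 0.18
```

```bash
python3 -m creep '[[255,-0.5,0,0,0],[255,-1.2,0,0,0],[255,-1.2,-2,-2,0],[255,-1.2,-4,-4,0.1],[255,-1.2,-6,-5.5,0.2],[255,-1.2,-7.5,-6.5,0.2],[255,-1.2,-8,-7,0.2],[255,-1.2,-8,-7,0.2],[255,-1.2,-8,-7,0.2]]'; python3 go.py .6073 .1833 .061 -.1085
```

```text
clock: 17.88
ee_pos: [0.6053, 0.1821, 0.0626]
eef_rot: [-2.175, 0.112, 2.15]
contact_force: [0.7, 0.0, -1.0]
finger_gap: 0.0216
pos [0.6053 0.1821 0.0626] yaw -0.1089 tilt [ 0.012   0.0048 -0.9999] F [ 0.7  0.  -1. ] M [-0.05  0.23  0.01] gap 0.021604407346559586 t 17.88
shift mm [ 1.6 -1.4 -1.8] turn deg -0.02
```

```bash
python3 -m creep '[[255,1,0,0,0],[255,2.5,0,0,0],[255,2.5,-0.5,-0.5,0],[255,2.5,-1,-1,0],[255,2.5,-1,-1,0]]'; python3 go.py .6073 .1833 .061 -.1085;python3 -m creep '[[255,0.8,-0.4,-0.7,0],[255,0.8,-0.6,-1,0],[255,0.8,-0.6,-1.2,0]]'; python3 go.py .6073 .1833 .061 -.1085
```

```text
clock: 18.3
ee_pos: [0.6055, 0.1821, 0.0614]
eef_rot: [-2.175, 0.113, 2.152]
contact_force: [-7.3, -3.3, 11.2]
finger_gap: 0.0221
pos [0.6055 0.1821 0.0614] yaw -0.1087 tilt [ 0.0107  0.0036 -0.9999] F [-7.3 -3.3 11.2] M [-0.92  3.   -0.02] gap 0.022061828381540402 t 18.3
shift mm [ 0.4 -1.3 -1.6] turn deg -0.01
clock: 18.55
ee_pos: [0.6058, 0.1821, 0.0614]
eef_rot: [-2.174, 0.114, 2.154]
contact_force: [-7.8, -0.4, 10.4]
finger_gap: 0.0219
pos [0.6058 0.1821 0.0614] yaw -0.1087 tilt [ 0.0092  0.0028 -1.    ] F [-7.8 -0.4 10.4] M [-0.17  3.33  0.08] gap 0.021947340676293652 t 18.55
shift mm [ 0.4 -1.3 -1.3] turn deg -0.01
```

```bash
for i in 1 2 3; do python3 -m creep '[[255,0.5,-0.4,-0.9,0],[255,0.5,-0.6,-1.2,0],[255,0.5,-0.6,-1.2,0]]' >/dev/null; python3 go.py .6073 .1833 .061 -.1085;done
```

```text
pos [0.6062 0.1822 0.0613] yaw -0.1086 tilt [ 0.0078  0.002  -1.    ] F [-6.  -1.5  8. ] M [-0.27  2.71  0.04] gap 0.021712352354495604 t 18.8
shift mm [ 0.3 -1.2 -0.9] turn deg -0.0
pos [0.6066 0.1823 0.0613] yaw -0.1085 tilt [ 0.0064  0.0012 -1.    ] F [-6.4 -0.9  8.1] M [-0.28  2.84  0.09] gap 0.02185697675189354 t 19.05
shift mm [ 0.3 -1.1 -0.6] turn deg 0.0
pos [0.607  0.1823 0.0613] yaw -0.1083 tilt [ 4.9e-03  4.0e-04 -1.0e+00] F [-7.2 -1.2  8.9] M [-0.25  2.9   0.09] gap 0.021905372076247487 t 19.3
shift mm [ 0.3 -1.  -0.2] turn deg 0.01
```

```bash
python3 -m creep '[[255,-0.5,-0.5,0,0],[255,-0.5,-1,-0.4,0],[255,-0.5,-1.5,-0.8,0],[255,-0.4,-1.9,-1.2,0],[255,-0.4,-1.9,-1.4,0],[255,-0.4,-1.9,-1.4,0],[255,-0.4,-1.9,-1.4,0]]'; python3 go.py .6073 .1833 .061 -.1085
```

```text
clock: 19.88
ee_pos: [0.6072, 0.1832, 0.0613]
eef_rot: [-2.168, 0.119, 2.164]
contact_force: [-6.6, -1.9, 4.3]
finger_gap: 0.0219
pos [0.6072 0.1832 0.0613] yaw -0.1087 tilt [ 0.002  -0.0012 -1.    ] F [-6.6 -1.9  4.3] M [-0.69  2.71  0.02] gap 0.021931562813113537 t 19.88
shift mm [ 0.3 -0.1 -0.1] turn deg -0.01
```

```bash
python3 -m creep '[[255,-0.2,-0.5,-0.9,0],[255,-0.2,-1,-0.9,0],[255,-0.2,-1.2,-0.9,0],[255,-0.2,-1.2,-0.9,0],[255,-0.2,-1.2,-0.9,0]]'; python3 go.py .6073 .1833 .061 -.1085;  python3 look2.py G; python3 go.py .6073 .1833 .061 -.1085
python3 - <<'E'
from h import *
S,D=[np.load(f"{n}G.npy",allow_pickle=True).item() for n in "SD"]
ext=(.62,.70,.12,.30)
D0=np.load("DE.npy",allow_pickle=True).item()
cv2.imwrite("pics/tdG.png",cv2.resize(np.vstack([topdown(d,.035,*ext,3000)[:190] for d in(D0,D)]),None,fx=1.4,fy=1.4)[:,:,::-1])
E
```

```text
clock: 20.3
ee_pos: [0.6072, 0.1833, 0.0613]
eef_rot: [-2.167, 0.121, 2.167]
contact_force: [-5.1, -3.6, 4.2]
finger_gap: 0.0219
pos [0.6072 0.1833 0.0613] yaw -0.109 tilt [-2.0e-04 -2.8e-03 -1.0e+00] F [-5.1 -3.6  4.2] M [-1.14  2.1   0.08] gap 0.02194685923308641 t 20.3
shift mm [ 0.3 -0.1 -0.1] turn deg -0.03
pos [0.6072 0.1833 0.0613] yaw -0.109 tilt [-2.0e-04 -2.8e-03 -1.0e+00] F [-5.2 -3.8  4.3] M [-1.15  2.12  0.05] gap 0.022197685705771474 t 20.4
shift mm [ 0.3 -0.  -0.1] turn deg -0.03[ WARN:0@2.215] global loadsave.cpp:1063 imwrite_ Unsupported depth image for selected encoder is fallbacked to CV_8U.
```

View pics/tdG.png

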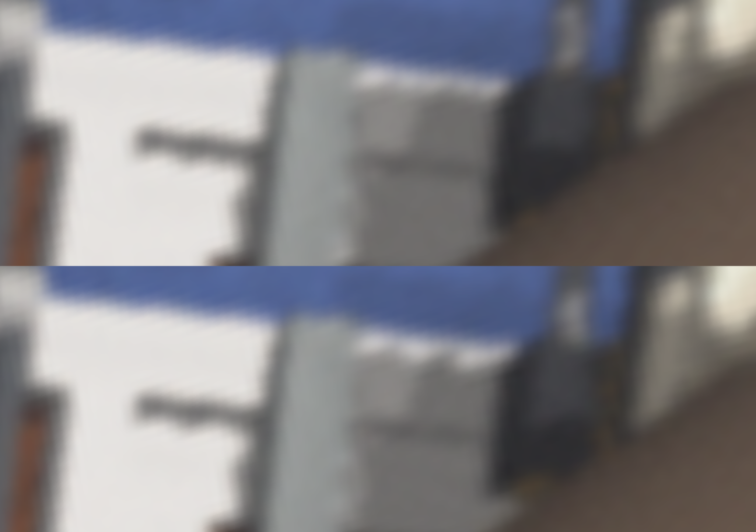

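View pics/lookG.png

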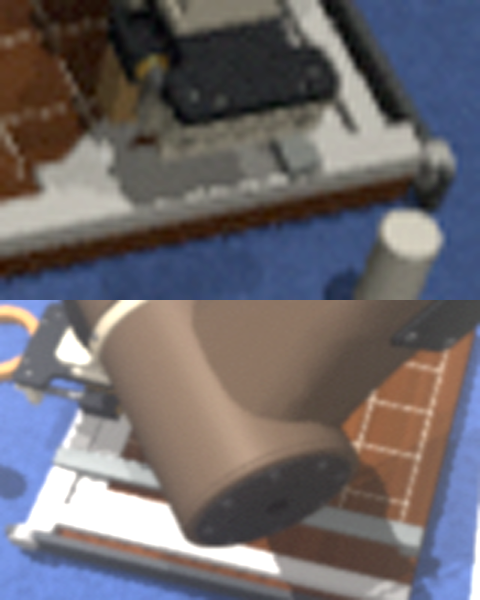

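```bash
python3 -m creep '[[255,-0.5,-0.7,-0.9,0],[255,-0.6,-1,-1.2,0],[255,-0.6,-1.2,-1.3,0],[255,-0.6,-1.2,-1.3,0],[255,-0.6,-1.2,-1.3,0],[255,-0.6,-1.2,-1.3,0]]'; python3 go.py .6073 .1833 .061 -.1085
```

```text
clock: 20.9
ee_pos: [0.6073, 0.1833, 0.0613]
eef_rot: [-2.164, 0.124, 2.17]
contact_force: [-5.7, -3.6, 2.2]
finger_gap: 0.0221
pos [0.6073 0.1833 0.0613] yaw -0.1094 tilt [-0.0031 -0.0045 -1.    ] F [-5.7 -3.6  2.2] M [-0.98  2.34  0.07] gap 0.022068515638240065 t 20.9
shift mm [ 0.3 -0.  -0. ] turn deg -0.05
```

```bash
python3 - <<'E'
from h import *
D=[cams.read_camera("side") for _ in range(6)]
c=D[0]; c["frame"]=np.mean([d["frame"].astype(float) for d in D],0).astype(np.float32); np.save("DH.npy",c,allow_pickle=True)
ext=(.62,.70,.12,.30);s=3000
im=topdown(c,.035,*ext,s)[:,:,0]
def fit(sign,z):
    im=topdown(c,z,*ext,s)[:,:,0]; g=cv2.GaussianBlur(im,(0,0),2);P=[]
    for k in list(range(110,170))+list(range(265,345)):
        m=100+.105*(k-100)  # dark line centre approx row
        lo=int(m-14);seg=g[lo:lo+30,k]; i0=int(seg.argmin()); d=np.diff(seg)*sign
        rng=range(i0,min(i0+9,29)) if sign>0 else range(max(i0-9,0),i0)
        w=np.clip(d[list(rng)],0,None); P.append((k,lo+.5+(w*np.array(list(rng))).sum()/max(w.sum(),1e-6)))
    P=np.array(P)
    for _ in range(3):
        f=np.polyfit(P[:,0],P[:,1],1);r=P[:,1]-np.polyval(f,P[:,0]);P=P[abs(r)<2*r.std()+.2]
    return f,r.std(),P
for sg,z in((1,.035),(-1,.045)):
    f,r,P=fit(sg,z);print(sg,z,f,r,len(P),"yaw",-np.arctan(f[0]), "x at k=110,340", [(ext[1]-np.polyval(f,k)/s).round(4) for k in(110,340)])
E
python3 go.py .6073 .1833 .061 -.1085
```

```text
1 0.035 [9.04619253e-02 9.71645785e+01] 0.7985604577445837 137 yaw -0.09021636898164691 x at k=110,340 [np.float64(0.6643), np.float64(0.6574)]
-1 0.045 [8.89316712e-02 9.57508816e+01] 0.8575245297409795 117 yaw -0.08869832862596796 x at k=110,340 [np.float64(0.6648), np.float64(0.658)]
pos [0.6073 0.1833 0.0613] yaw -0.1094 tilt [-0.0031 -0.0046 -1.    ] F [-5.7 -3.4  2.4] M [-1.04  2.32  0.06] gap 0.021867038255113855 t 21.2
shift mm [ 0.3 -0.  -0. ] turn deg -0.05
```

```bash
python3 -m creep '[[255,-0.7,-1,-1.2,0],[255,-0.8,-1.5,-1.3,0],[255,-0.8,-1.7,-1.3,0],[255,-0.8,-1.7,-1.3,0],[255,-0.8,-1.7,-1.3,0],[255,-0.8,-1.7,-1.3,0]]'; python3 go.py .6073 .1833 .061 -.1085
```

```text
clock: 21.7
ee_pos: [0.6074, 0.1833, 0.0615]
eef_rot: [-2.162, 0.127, 2.174]
contact_force: [-6.6, -5.5, 2.6]
finger_gap: 0.0219
pos [0.6074 0.1833 0.0615] yaw -0.11 tilt [-0.0062 -0.0067 -1.    ] F [-6.6 -5.5  2.6] M [-1.63  2.17  0.14] gap 0.021893450032649496 t 21.7
shift mm [0.5 0.  0.1] turn deg -0.09
```

```bash
for i in 1 2 ; do python3 -m creep '[[255,1.3,1.5,1.5,0],[255,1.5,3,3,0],[255,1.5,4,4,0]]' >/dev/null;python3 go.py .6074 .1833 .0613 -.1085; done; python3 -m creep '[[255,1.2,1.5,1,0],[255,1.5,3,1.5,0],[255,0,3,1.5,0],[255,-0.8,3,1.5,0],[255,-0.8,3,1.5,0]]' >/dev/null;python3 go.py .6074 .1833 .0613 -.1085
```

```text
pos [0.6052 0.1812 0.0613] yaw -0.1093 tilt [-0.0015 -0.0042 -1.    ] F [4.5 3.5 4.9] M [ 1.83 -1.71 -0.05] gap 0.022073900770764286 t 21.95
shift mm [-0.  -2.3 -2. ] turn deg -0.05
pos [0.6032 0.1792 0.0613] yaw -0.1084 tilt [ 0.0038 -0.0015 -1.    ] F [3.6 3.6 4.3] M [ 1.34 -1.14 -0.1 ] gap 0.02171499686840868 t 22.2
shift mm [ 0.  -4.6 -3.8] turn deg 0.01
pos [0.6007 0.1759 0.0615] yaw -0.1087 tilt [ 0.0023 -0.0024 -1.    ] F [ 0.7 -0.9 -2.6] M [-0.03  0.14  0.04] gap 0.021729603998033892 t 22.62
shift mm [ 0.2 -8.1 -5.8] turn deg -0.01
```

```bash
for i in 1 2; do python3 -m creep '[[255,1.5,1.5,0,0],[255,1.8,3,0,0],[255,1.8,4,0,0]]' >/dev/null;python3 go.py .6074 .1833 .0613 -.1085; done; python3 -m creep '[[255,1.2,2,0,0],[255,1.2,3,0,0],[255,0,3,0,0],[255,-0.8,3,0,0],[255,-0.8,3,0,0]]' >/dev/null;python3 go.py .6074 .1833 .0613 -.1085
```

```text
pos [0.6017 0.1737 0.0613] yaw -0.1076 tilt [ 5.9e-03  2.0e-04 -1.0e+00] F [-1.   6.3  9. ] M [ 2.33  0.78 -0.01] gap 0.021779668156284158 t 22.87
shift mm [  0.  -10.2  -4.6] turn deg 0.05
pos [0.6027 0.1717 0.0614] yaw -0.1063 tilt [ 0.0097  0.003  -0.9999] F [-1.6  6.6 10.2] M [2.63 0.98 0.  ] gap 0.02190132580804678 t 23.12
shift mm [  0.1 -12.1  -3.4] turn deg 0.12
pos [0.6019 0.1681 0.0616] yaw -0.1067 tilt [ 0.0084  0.0021 -1.    ] F [-0.1  0.4 -2.3] M [-0.07  0.15  0.04] gap 0.021816722441513184 t 23.53
shift mm [  0.4 -15.7  -3.9] turn deg 0.1
```

```bash
python3 -m creep '[[255,-0.3,-1,0,0],[255,-0.3,-3,-0.5,0],[255,-0.3,-5,-1,0],[255,-0.3,-7,-1.5,0.1],[255,-0.3,-9,-2,0.1],[255,-0.3,-11,-2.5,0.1],[255,-0.3,-13,-3,0.1],[255,-0.3,-14.5,-3,0.1],[255,-0.3,-14.7,-3,0.1],[255,-0.3,-14.7,-3,0.1]]'>/dev/null; python3 go.py .6074 .1833 .0613 -.1085; python3 -m creep '[[255,0.3,-0.5,-0.8,0],[255,0.3,-1,-1.3,0],[255,0.3,-1.5,-1.8,0],[255,0.3,-2,-2.2,0],[255,0.3,-2,-2.4,0],[255,0.3,-2,-2.4,0]]'>/dev/null; python3 go.py .6074 .1833 .0613 -.1085
```

```text
pos [0.6064 0.1826 0.0619] yaw -0.1082 tilt [ 0.0083  0.0021 -1.    ] F [ 0.9  0.1 -2.4] M [-0.04  0.16  0.04] gap 0.02198136474145836 t 24.37
shift mm [ 0.6 -0.8 -0.9] turn deg 0.02
pos [0.6071 0.1831 0.0613] yaw -0.1087 tilt [ 4.6e-03  2.0e-04 -1.0e+00] F [-8.  -1.   3.2] M [-0.73  2.85  0.06] gap 0.021811264625023766 t 24.87
shift mm [ 0.  -0.2 -0.3] turn deg -0.01
```

```bash
python3 -m creep '[[255,-0.6,-0.8,-1,0],[255,-0.7,-1.3,-1.2,0],[255,-0.7,-1.7,-1.2,0],[255,-0.7,-1.7,-1.2,0],[255,-0.7,-1.7,-1.2,0],[255,-0.7,-1.7,-1.2,0]]'>/dev/null; python3 go.py .6074 .1833 .0613 -.1085
```

```text
pos [0.6072 0.1833 0.0616] yaw -0.1093 tilt [ 0.0018 -0.0019 -1.    ] F [-5.  -5.4  1.3] M [-1.69  2.05  0.07] gap 0.021983802494639947 t 25.37
shift mm [ 0.3 -0.1 -0.2] turn deg -0.04
```

```bash
python3 - <<'E'
from h import *
S=cams.read_camera("scene");D=cams.read_camera("side")
cv2.imwrite("pics/fin.png",np.vstack([S["frame"][100:330,120:540],D["frame"][90:390,150:570]])[:,:,::-1])
E
python3 go.py .6074 .1833 .0613 -.1085
```

```text
pos [0.6072 0.1833 0.0616] yaw -0.1092 tilt [ 0.0018 -0.002  -1.    ] F [-5.  -5.5  1.1] M [-1.62  2.05  0.08] gap 0.021999003287684973 t 25.47
shift mm [ 0.3 -0.1 -0.2] turn deg -0.04
```

View pics/fin.png

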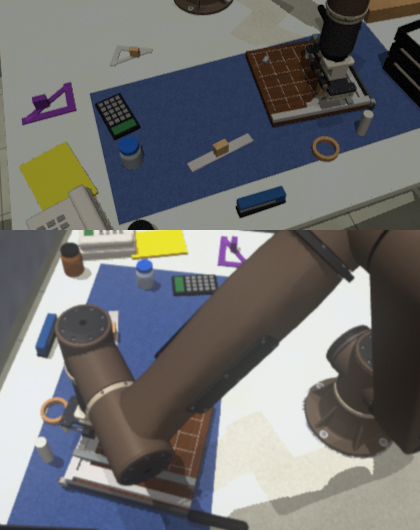

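The picture shows the square in the corner under the bar, at about (345,100) in the upper view. The rule, calculator, jar, tape, glue stick and sharpener are all where they were. I'll hand in.

```bash
python3 -c "
from plant import order
print(order.hand_in())"; python3 go.py .6074 .1833 .0613 -.1085
```

```text
the job is handed in; nothing more can be done
None
the job is handed in; nothing more can be done
```

I handed the job in at about 25.5 s. The larger aluminium square was in the corner between the fence and the rail, still gripped and pressed against both.

I took the square by its wooden grip, set it on the board and slid it under the bar. I backed it off 10–20 mm and brought it in again three times, because pushing with repeated small moves was tipping the tool. On two of those returns I raised it 0.5–1 mm clear of the board, so the last approach was not a pure slide.

**Last checks:**
- **Push:** forces on the tool were about -5.0 N in x and -5.5 N in y. Converted, that is roughly 4.5 N towards the fence and 6 N towards the rail. Pushing further did not move the square.
- **Grip:** the gripper read 22.0 mm across the grip block, set to 35 N. The tool was within 0.003 rad of vertical.
- **Other things:** the final picture showed the rule, calculator, jar, tape, glue stick and sharpener where they started.

**Uncertain or disagreeing:**
- **First fence contact:** what I first took for contact with the fence was friction with the board, about 3 mm short. I corrected this.
- **Friction share:** some board friction may still be included in the push figures above.
- **Angle along the fence:** the tool was turned -0.109 rad, while the camera fits put the cutter at -0.106 to -0.1085. In one side picture taken before the last re-approach, the long leg and fence came out parallel to about 0.0015 rad. The same fit gave both at about -0.09, so only the comparison between them is useful. I did not repeat it afterwards, but the contact position came back to within 0.2 mm.

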